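# Sink the locking buttons of the guide bars on the hand press

## Robot

A 6-joint arm with a two-finger parallel gripper is mounted at the origin on the work surface. World frame = base frame: x ahead of the robot, y to its left, z up, the work surface at z = 0. Lengths are in m, angles in rad, forces in N, time in s.
With the tool pointing down it reaches from about 0.35 to 0.975 m from the base axis. Payload 4.9 kg.
Tool frame: the origin (TCP) lies on the centre line of the jaws, within the pads' length; the fingertips stand ctrl.tcp_to_tips ahead of it and the grasp point (between the pads) lies 3 mm ahead of it (ctrl.tcp_to_tips is the distance from the TCP to the fingertips, in m); z points along the fingers, y is the direction in which the jaws open and shut (so a half turn about z gives the same grasp; the last joint's range is limited). The gripper opens to 85 mm and grips with 20 to 120 N. Pads are 22 mm wide; open, the fingers measure 114 mm over their backs; the gripper's body (76 mm by 85 mm) begins 54 mm behind the grasp point. The pads swing forward as they close: fully open they stand 13 mm farther back than shut.
Start: joints at [-1.462, 0.053, 1.613, -0, 1.476, -0.119], TCP at [0.141, -0.609, 0.253] pointing down, gripper open.
Joint ranges: [-3.01, 3.01], [-1.01, 2.22], [0.06, 2.58], [-1.02, 4.17], [0.09, 2.62], [-3.14, 3.14]. Speed limits (rad/s): [2.57, 2.57, 3.14, 3.14, 3.14, 3.14].

## Interface

Orientations are given as a rotation vector (axis times angle).
In Python, from station import ctrl, vision gives the robot as it stands.
- The arm moves only by the tool jog_arm, never from a script. Its argument "deltas" is a list of rows, each a list of 7 numbers: the turn, a rotation vector about the tool's x, y, z in rad, then the shift along the tool's x, y, z in cm, then the opening, from 0 (shut) to 1 (fully open). A call has 1 to 12 rows; each row shifts and turns the commanded pose from where the row before left it, along the tool's axes as they then stand; what a row does not reach is not made up. A row lasts 1/12 s, in which the tool goes at most 41.7 mm and 7.16 degrees, less where a joint would pass 70% of its speed; a pose out of reach is approached as far as the arm can. A call with a gripper value outside its range is refused whole. The fingers move at their own pace and stop on an object; "grip_force" is the grip in N (left out, the last holds). Time passes only in rows, so rows that do not move let the fingers close. It gives the time, the measured TCP pose, the force and the opening at its end, in the units of the state.
- ctrl.get_obs(): the state, without advancing time (a new reading comes with each control period).
- vision.get_image(name): name is "side" or "top"; returns (picture, depth): 384x512x3 uint8, red, green, blue; 384x512 float32, m along the optical axis (not along the pixel's ray), 0 where there is no reading.
- vision.calibration(name): a dict with "fx", "fy", "cx", "cy" (pixels), "rvec" (rotation vector, rad) and "tvec" (3), from world to camera coordinates, as OpenCV has them. Camera axes: x right, y down, z forward; pixel columns grow to the right and rows downward; lengths in m; the calibration is good to about 2 mm. A picture is of the moment at which its call begins. calibration takes no time and is no camera call.
- ctrl.finish_job(): hands the job in, once; it reports no verdict.
The state is a dict: "t": time; "q": joint angles; "dq": joint speeds; "effort": joint torques, N m; "tool_pos": TCP position; "tool_rot": TCP orientation; "contact_force": force on the tool from outside, world axes, zero at the start; "wrist_torque": the same for the moment, N m; "opening": finger opening in m.
Only numpy, scipy, OpenCV 4.12 (cv2) and the standard library are available. Lean on these libraries where they do the work, as an engineer would, in place of code of your own. Each camera call takes 0.05 s, during which the arm holds its last target. There are 200 camera calls.

## Task

Two or three aluminium guide bars lie on the bench: for each one, lay it in the V-trough of the blue hand press, slide it along until its red button sits right under the ram tip, and push the ram's cap down until the button is fully sunk in its pocket. Then take the bar out and lay it in the yellow tray, button up and flat on the floor, one bar to a lane. Leave everything else on the bench where it is.

Things in the scene. Friction and masses are not known exactly. Their poses are not given: they have to be found in the camera images.
- press: Blue hand press, fixed. Bed 90 x 370 mm, 30 mm high, with a steel V-trough along own y. Column (own x = +80 mm, 36 mm square, 140 mm high) behind it; a bracket 32 mm wide along the trough, 105 to 140 mm above the bench, reaches over the trough and guides the ram. Origin on the bench under the ram axis and fold, z up. Bars cannot be lowered in under the ram: lay in on the long side (y < 0), slide.
- fold (a point): Point on the fold of the V-trough directly below the ram tip, 26 mm above the bench. The fold is level and runs along the press's own y from -225 to +125 mm of this point. Walls at 45 degrees; upper edges 44 mm above the bench, 18 mm either side of the fold.
- ram_tip (a point): Centre of the end face of the ram's tip, a steel punch of 9 mm diameter pointing down; with the ram up it is 80 mm above the bench, 8 mm over the button of a bar lying in the trough.
- ram_cap (a point): Centre of the top of the ram's black cap (48 mm diameter, 14 mm thick); with the ram up it is 185 mm above the bench. Pressed down from above; a spring lifts it again.
- ram (a joint): How far the ram is pushed down, 0 to 0.022 m. The spring needs about 4 N to start and 7 N at the bottom, plus about 5 N to drive a button. At about 0.018 the button of a bar in the trough is fully sunk.
- tray: The yellow carrier tray, fixed: 260 (own x) x 250 (own y) mm, walls and dividers 27 mm high and 5 mm thick, floor 5 mm thick, divided into three lanes, each 80 mm wide and 240 mm long along the tray's own y; the lanes' centre lines are at own x = -85, 0 and +85 mm. Origin: centre of its underside.
- bar_a: Aluminium guide bar (may be absent): 200 mm long (own x), 40 wide (y), 30 high (z), 0.3 to 0.55 kg; long lower edges chamfered 9 mm at 45 degrees, so it seats in the V with its underside 37 mm above the bench. Origin: centre of its underside. In its top an 18 mm square pocket with a red button, 20 mm from mid-length towards own +x.
- mark_a (a point): Centre of the button of bar A, at the height of the bar's top face.
- button_a (a joint): How far the red button (15 mm diameter) of bar A has been driven down: 0 = standing 5 mm proud of the bar's top face, 0.005 = flush, 0.010 = fully sunk, 5 mm below the face. It stays where it is pushed. The pocket is too small for fingers; the ram tip enters it if within 4 mm of centre.
- bar_b: Aluminium guide bar (may be absent): 200 mm long (own x), 40 wide (y), 30 high (z), 0.3 to 0.55 kg; long lower edges chamfered 9 mm at 45 degrees, so it seats in the V with its underside 37 mm above the bench. Origin: centre of its underside. In its top an 18 mm square pocket with a red button, 18 mm from mid-length towards own -x.
- mark_b (a point): Centre of the button of bar B, at the height of the bar's top face.
- button_b (a joint): How far the red button (15 mm diameter) of bar B has been driven down: 0 = standing 5 mm proud of the bar's top face, 0.005 = flush, 0.010 = fully sunk, 5 mm below the face. It stays where it is pushed. The pocket is too small for fingers; the ram tip enters it if within 4 mm of centre.
- bar_c: Aluminium guide bar (may be absent): 200 mm long (own x), 40 wide (y), 30 high (z), 0.3 to 0.55 kg; long lower edges chamfered 9 mm at 45 degrees, so it seats in the V with its underside 37 mm above the bench. Origin: centre of its underside. In its top an 18 mm square pocket with a red button, 10 mm from mid-length towards own +x.
- mark_c (a point): Centre of the button of bar C, at the height of the bar's top face.
- button_c (a joint): How far the red button (15 mm diameter) of bar C has been driven down: 0 = standing 5 mm proud of the bar's top face, 0.005 = flush, 0.010 = fully sunk, 5 mm below the face. It stays where it is pushed. The pocket is too small for fingers; the ram tip enters it if within 4 mm of centre.
- bar_d: Aluminium guide bar (may be absent): 200 mm long (own x), 40 wide (y), 30 high (z), 0.3 to 0.55 kg; long lower edges chamfered 9 mm at 45 degrees, so it seats in the V with its underside 37 mm above the bench. Origin: centre of its underside. In its top an 18 mm square pocket with a red button, 8 mm from mid-length towards own -x.
- mark_d (a point): Centre of the button of bar D, at the height of the bar's top face.
- button_d (a joint): How far the red button (15 mm diameter) of bar D has been driven down: 0 = standing 5 mm proud of the bar's top face, 0.005 = flush, 0.010 = fully sunk, 5 mm below the face. It stays where it is pushed. The pocket is too small for fingers; the ram tip enters it if within 4 mm of centre.
- wrench: Bystander, to be left alone. Steel wrench lying on the bench, 150 mm long, about mid-length.
- hammer: Bystander, to be left alone. Hammer lying on the bench.
- spray: Bystander, to be left alone. Green can, 52 mm diameter, 160 mm high, standing on the bench; underside.
- grease: Bystander, to be left alone. White jar with a red cap, 70 mm diameter, 70 mm high; underside.
- screwdriver: Bystander, to be left alone. Screwdriver lying on the bench near the robot.
- bearing: Bystander, to be left alone. Steel bearing ring, 56 mm diameter, 16 mm high; underside.

How it is judged:
On the way:
1. the buttons of all bars have been driven down into their pockets by the press (value of joint each of button_a, button_b, button_c, button_d above 0.0085 m), for 0.2 s.
At the end, for the whole second after the job is handed in: Every bar present has its button driven down at least 8.5 of 10 mm and lies still in the tray, flat on the floor of a lane (underside within 6 mm of it, tilt under 0.12 rad, button up; the lanes hold one flat bar each), and the ram is up (all of step 1 and x of bar_a in the frame of tray between -0.125 and 0.125 m and y of bar_a in the frame of tray between -0.03 and 0.03 m and height (world z) of each of bar_a, bar_b, bar_c, bar_d below 0.011 m and angle between each of bar_a, bar_b, bar_c, bar_d's own z axis and vertical below 0.12 rad and linear speed of each of bar_a, bar_b, bar_c, bar_d below 0.02 m/s and x of bar_b in the frame of tray between -0.125 and 0.125 m and y of bar_b in the frame of tray between -0.03 and 0.03 m and x of bar_c in the frame of tray between -0.125 and 0.125 m and y of bar_c in the frame of tray between -0.03 and 0.03 m and x of bar_d in the frame of tray between -0.125 and 0.125 m and y of bar_d in the frame of tray between -0.03 and 0.03 m and value of joint ram below 0.003 m); the robot touches nothing.
It fails at once if a bystander (wrench, hammer, can, jar, screwdriver, bearing) is moved more than 40 mm (distance of any of wrench, hammer, spray, grease, screwdriver, bearing from where it was at the start of the episode above 0.04 m).
It fails at once if a button is driven into its pocket anywhere but under the ram tip ((velocity of joint button_a above 0.005 m/s and value of joint button_a between 0.006 and 0.0085 m and horizontal distance between mark_a and ram_tip above 0.02 m) or (velocity of joint button_b above 0.005 m/s and value of joint button_b between 0.006 and 0.0085 m and horizontal distance between mark_b and ram_tip above 0.02 m) or (velocity of joint button_c above 0.005 m/s and value of joint button_c between 0.006 and 0.0085 m and horizontal distance between mark_c and ram_tip above 0.02 m) or (velocity of joint button_d above 0.005 m/s and value of joint button_d between 0.006 and 0.0085 m and horizontal distance between mark_d and ram_tip above 0.02 m)).
Of bar_a, bar_b, bar_c, bar_d only 2 to 3 are there at a start; the rules pass over those that are not, and their reading is None.
At some moment in a run one of bar_a, bar_b, bar_c, bar_d may be knocked a few centimetres aside while the robot is not near it.
Once in a run the grip may slacken for a moment while it holds something.
It also fails if it takes over 210 s, if anything falls off the work surface, if the arm or the gripper's body presses on something with over 40 N, if the wrist force passes 120 N, or if a joint passes its speed limit or range.

## Working session

There is one attempt and no reset: what is moved stays moved. The work goes in short steps, Python scripts to look and compute and a tool call to move; the robot and the scene stay as the last step left them, time stands still between calls to the robot, and variables do not carry over. Pictures are saved under pics/ and viewed, about 12 in all and at most 16, crops included, and the job is handed in when it is done.

Besides the shell and the picture viewer there is one more tool, called after ">>>" by a JSON object that holds its "method" and its "body", one argument or row to a line. jog_arm: Moves the arm, as the interface text tells. Its arguments: {"type":"object","properties":{"deltas":{"type":"array"},"grip_force":{"type":"number"}},"required":["deltas"]}

```bash
mkdir -p pics; cat > h.py <<'E'
import numpy as np, cv2
from scipy.spatial.transform import Rotation as R
from station import ctrl, vision
def cam(n):
    c=vision.calibration(n); K=np.array([[c['fx'],0,c['cx']],[0,c['fy'],c['cy']],[0,0,1.]])
    return K,cv2.Rodrigues(np.array(c['rvec'],float))[0],np.array(c['tvec'],float)
def ray(n,uv,z):
    K,Rm,t=cam(n); uv=np.atleast_2d(np.array(uv,float))
    d=(np.linalg.inv(K)@np.c_[uv,np.ones(len(uv))].T).T@Rm; o=-Rm.T@t
    return o+d*((z-o[2])/d[:,2])[:,None]
def cloud(n,D):
    K,Rm,t=cam(n); v,u=np.mgrid[:D.shape[0],:D.shape[1]]
    P=np.stack([(u-K[0,2])/K[0,0]*D,(v-K[1,2])/K[1,1]*D,D],-1)
    return (P-t)@Rm
def proj(n,P):
    K,Rm,t=cam(n); p=(np.atleast_2d(P)@Rm.T+t)@K.T; return p[:,:2]/p[:,2:]
def save(im,f): cv2.imwrite('pics/'+f,im[...,::-1])
E
python3 - <<'E'
from h import *
o=ctrl.get_obs();print(o, ctrl.tcp_to_tips)
for n in('top','side'):
    im,D=vision.get_image(n);save(im,n+'0.png');np.savez(n+'0.npz',im=im,D=D)
    K,Rm,t=cam(n);print(n,K[0,0],K[1,1],-Rm.T@t,Rm[2])
E
```

```text
{'t': 0.0, 'q': array([-1.46201005e+00,  5.33496289e-02,  1.61432510e+00, -2.20379227e-05,
        1.47600604e+00, -1.18988261e-01]), 'dq': array([ 0.00024992, -0.00107138,  0.00227445,  0.000189  , -0.00096014,
       -0.00109621]), 'effort': array([-5.30965135e-04, -3.93682408e+01, -3.70183682e+01, -3.72014401e-04,
        7.00846067e-03, -2.20288956e-05]), 'tool_pos': array([ 0.14106847, -0.60826281,  0.25204888]), 'tool_rot': array([-3.11916590e+00, -3.56780453e-01,  1.77148367e-05]), 'contact_force': array([ 0.32209098,  0.32571998, -0.33871704]), 'wrist_torque': array([ 0.00101538, -0.10394047, -0.0860179 ]), 'opening': 0.08522559928349792} 0.022
top 400.9366665114837 400.9366665114837 [ 0.45662007 -0.03039632  1.10004528] [ 0.10024877  0.03046295 -0.99449595]
side 435.0216427031178 435.0216427031178 [0.09256462 0.60812601 1.06714564] [ 0.35661762 -0.51313347 -0.78071628]
```

View pics/top0.png

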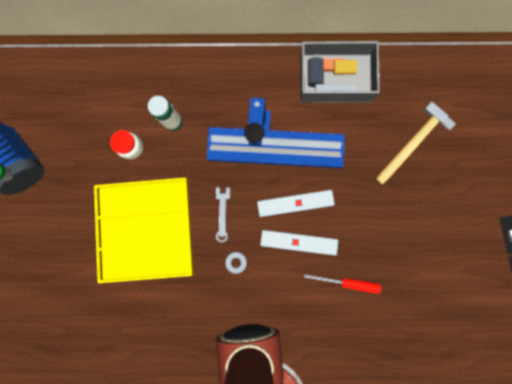

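View pics/side0.png

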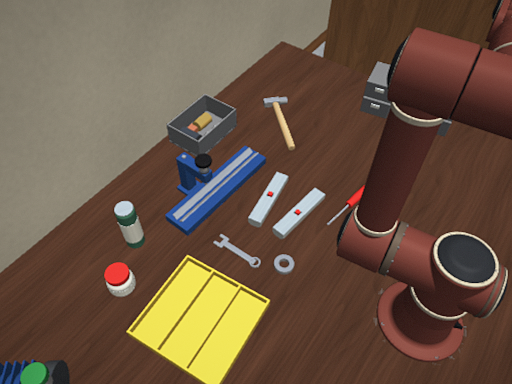

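The top view shows two bars, with buttons at about (298,203) and (295,242). The press cap is at (254,132) and its trough runs right towards world −y. The yellow tray is at (143,230). The wrench and bearing lie between the tray and the bars, and the screwdriver is below the bars.

```bash
cat > m.py <<'E'
from h import *
def rects(m,amin):
    cs,_=cv2.findContours(m.astype(np.uint8),cv2.RETR_EXTERNAL,cv2.CHAIN_APPROX_NONE)
    return [c[:,0,:].astype(float) for c in cs if cv2.contourArea(c)>amin]
def wrect(n,c,z):
    P=ray(n,c,z)[:,:2]; (cx,cy),(w,h),_=r=cv2.minAreaRect((P*1000).astype(np.float32))
    b=cv2.boxPoints(r); e=[b[1]-b[0],b[2]-b[1]]; L=max(e,key=np.linalg.norm); 
    a=np.degrees(np.arctan2(L[1],L[0])); a=(a+180)%180
    return np.round([cx,cy,max(w,h),min(w,h),a],1)
def masks(im):
    hsv=cv2.cvtColor(im,cv2.COLOR_RGB2HSV); H,S,V=[hsv[...,i].astype(int) for i in range(3)]
    return dict(bar=(S<70)&(V>150),red=((H<6)|(H>174))&(S>150)&(V>120),yel=(abs(H-29)<6)&(S>150)&(V>120),blue=(abs(H-112)<12)&(S>130)&(V>80))
E
python3 - <<'E'
from m import *
for n in('top','side'):
    d=np.load(n+'0.npz');im,D=d['im'],d['D'];W=cloud(n,D);m=masks(im)
    print('==',n)
    for c in rects(m['bar'],120):
        z=np.median([W[int(v),int(u),2] for u,v in c]); print('bar?',c.mean(0).round(),round(z,3),wrect(n,c,0.03))
    for c in rects(m['red'],15):
        if len(c)<60:
            u,v=c.mean(0);print('red',(u,v),W[int(v),int(u)].round(4),ray(n,[u,v],.035).round(4))
    for c in rects(m['yel'],1000): print('tray',wrect(n,c,.027))
    for c in rects(m['blue'],300): print('blue',c.mean(0).round(),wrect(n,c,.03))
    # dark cap top and depth points at z~.185
    X=(abs(W[...,2]-.183)<.008)&(D>0)&(W[...,0]>.4)&(abs(W[...,1])<.25)
    for c in rects(X,30): print('z185',c.mean(0).round(),wrect(n,c,.185))
    # press bed plane and trough lips from cloud
    for lo,hi in((.040,.046),(.024,.033),(.13,.145)):
        X=(W[...,2]>lo)&(W[...,2]<hi)&(W[...,0]>.3)&(W[...,0]<.95)&(D>0)
        for c in rects(X,60): print('z',lo,hi,c.mean(0).round(),wrect(n,c,(lo+hi)/2))
E
```

```text
== top
bar? [236. 262.] 0.016 [364.3  72.6  50.3  49.5  90.7]
bar? [299. 242.] 0.012 [418.6 -94.1 202.9  43.3  83.3]
bar? [295. 203.] 0.004 [522.9 -85.  203.   43.5  99.2]
bar? [222. 212.] 0.007 [491.  109.4 141.7  35.1   1. ]
bar? [275. 150.] 0.039 [665.  -29.3 352.1  13.7  86.9]
bar? [301. 143.] 0.036 [685.4 -99.9 211.1  18.1  87. ]
bar? [229. 139.] 0.038 [695.7  94.  102.1  17.7  86.9]
bar? [132. 148.] 0.037 [670.1 360.3  71.2  46.4 150.2]
bar? [440. 115.] 0.021 [ 761.6 -475.9   86.6   27.3   45.1]
bar? [158. 105.] 0.153 [789.8 295.   54.5  52.9   1.9]
bar? [333.  72.] 0.007 [ 879.8 -197.2  182.3  105.4   89.9]
bar? [214.  44.] -0.749 [965.9 143.4 482.6   5.8  89.7]
bar? [491.  11.] -0.472 [1046.5 -607.   144.3   83.9   89.5]
bar? [373.  18.] -0.529 [1046.4 -271.3  413.2   90.8   89.6]
bar? [231.  14.] -0.499 [1049.6  122.6  402.2   91.6   89.5]
bar? [82. 18.] -0.515 [1049.9  519.   475.9   98.8   89.6]
red (np.float64(287.22222222222223), np.float64(378.8666666666667)) [ 0.0691 -0.0643  0.0149] [[ 0.0742 -0.0642  0.035 ]]
tray [449.  325.6 266.  257.    5.1]
blue [  7. 151.] [659
[... 1615 characters left out ...]
1.] [691.5 -30.1 349.8  14.8  86.9]
z 0.024 0.033 [211. 325.] [450.7 326.4 261.2 251.1   5.1]
z 0.024 0.033 [300. 209.] [420.9 -94.4 205.1  43.6  83.6]
z 0.024 0.033 [356. 195.] [ 310.2 -249.5   89.    17.7   82.6]
z 0.024 0.033 [267. 198.] [524.6 -85.2 205.3  43.3  99.1]
z 0.024 0.033 [206. 197.] [676.5 -29.5 373.3  94.2  86.6]
z 0.024 0.033 [232. 170.] [679.2 -99.3 234.8  22.2  89.4]
z 0.024 0.033 [227. 162.] [ 711.  -123.7  185.9   15.9   87. ]
z 0.024 0.033 [280. 116.] [ 692.8 -385.5  261.3   86.   128.5]
z 0.13 0.145 [194. 166.] [718.5  19.9 122.5  39.4 175.7]
z 0.13 0.145 [379.  75.] [ 471.  -694.3  141.9   71.2  103.2]
z 0.13 0.145 [439.  12.] [  461.8 -1228.3   323.     43.4   179.9]
```

```bash
cat > plan.py <<'E'
import sys
from m import *
def plan(P,yaw):
    o=ctrl.get_obs(); Rt=R.from_rotvec(o['tool_rot']).as_matrix(); y0=np.degrees(np.arctan2(Rt[1,0],Rt[0,0]))
    dy=(yaw-y0+180)%360-180
    Rn=R.from_euler('z',dy,degrees=True).as_matrix()@Rt
    s=Rn.T@(np.array(P)-o['tool_pos'])*100
    tz=np.radians(-dy)
    print('t',round(o['t'],2),'pos',o['tool_pos'].round(4),'yaw',y0.round(2),'z',Rt[:,2].round(3),'F',np.round(o['contact_force'],1),'open',round(o['opening'],4))
    print('turn z',tz.round(4),'rows>=',int(np.ceil(abs(tz)/.124)),' shift cm',s.round(2),'rows>=',int(np.ceil(np.linalg.norm(s)/4.1)))
if __name__=='__main__':
    a=[float(x) for x in sys.argv[1:]]; plan(a[:3],a[3])
E
python3 - <<'E'
from m import *
for n in('top','side'):
    d=np.load(n+'0.npz');im,D=d['im'],d['D'];W=cloud(n,D);m=masks(im)['red']
    c,l,st,ce=cv2.connectedComponentsWithStats(m.astype(np.uint8))
    for s,q in zip(st,ce):
        if 8<s[4]<90: print(n,q.round(1),s[4],ray(n,q,.035).round(4))
    P=W[(W[...,2]>.001)&(W[...,2]<.04)&masks(im)['yel']]
    a=np.radians(5.1);p=P[:,:2]-[.449,.326]
    x=p@[np.cos(a),np.sin(a)];y=p@[-np.sin(a),np.cos(a)]
    for nm,k,o in(('x',x,y),('y',y,x)):
        print(nm,[(int(b),int(1000*np.median(P[:,2][(abs(k*1000-b)<2.5)&(abs(o)<.1)]))) for b in range(-130,131,10) if ((abs(k*1000-b)<2.5)&(abs(o)<.1)).sum()>3])
E
python3 plan.py .419 -.094 .2 83.6
```

```text
top [298.5 202.5] 16 [[ 0.5236 -0.0932  0.035 ]]
top [295.  241.9] 20 [[ 0.4198 -0.0841  0.035 ]]
top [223.2 373.8] 10 [[0.0835 0.0993 0.035 ]]
top [287.  378.9] 84 [[ 0.0741 -0.0636  0.035 ]]
x [(-130, 27), (-120, 5), (-110, 5), (-100, 5), (-90, 5), (-80, 5), (-70, 5), (-60, 5), (-50, 5), (-40, 6), (-30, 5), (-20, 5), (-10, 5), (0, 5), (10, 5), (20, 5), (30, 5), (40, 24), (50, 5), (60, 5), (70, 5), (80, 5), (90, 5), (100, 5), (110, 5), (120, 4), (130, 27)]
y [(-120, 26), (-110, 5), (-100, 5), (-90, 5), (-80, 5), (-70, 5), (-60, 5), (-50, 5), (-40, 5), (-30, 5), (-20, 6), (-10, 5), (0, 5), (10, 5), (20, 5), (30, 5), (40, 5), (50, 5), (60, 5), (70, 5), (80, 5), (90, 5), (100, 5), (110, 5), (120, 15)]
side [270.  193.5] 16 [[ 0.5234 -0.0919  0.035 ]]
side [297.2 211.6] 16 [[ 0.4204 -0.0829  0.035 ]]
x [(-130, 21), (-120, 7), (-110, 6), (-100, 6), (-90, 6), (-80, 6), (-70, 6), (-60, 6), (-50, 6), (-40, 27), (-30, 6), (-20, 6), (-10, 6), (0, 6), (10, 6), (20, 6), (30, 6), (40, 7), (50, 25), (60, 6), (70, 6), (80, 6), (90, 5), (100, 5), (110, 5), (120, 6), (130, 26)]
y [(-120, 22), (-110, 6), (-100, 6), (-90, 6), (-80, 6), (-70, 6), (-60, 6), (-50, 6), (-40, 6), (-30, 6), (-20, 6), (-10, 6), (0, 6), (10, 6), (20, 6), (30, 6), (40, 6), (50, 6), (60, 6), (70, 6), (80, 6), (90, 6), (100, 6), (110, 6), (120, 28)]
t 0.1 pos [ 0.1411 -0.6083  0.2521] yaw 13.05 z [-0.     0.002 -1.   ] F [-0.3  0.2 -0.1] open 0.0856
turn z -1.2313 rows>= 10  shift cm [54.21 21.9   5.18] rows>= 15
```

>>> {"method": "jog_arm", "body": {
  "deltas": [
    [0,0,-0.12,0,0,0,1],
    [0,0,-0.12,0,0,0,1],
    [0,0,-0.12,0,0,0,1],
    [0,0,-0.12,0,0,0,1],
    [0,0,-0.12,0,0,0,1],
    [0,0,-0.12,0,0,0,1],
    [0,0,-0.12,0,0,0,1],
    [0,0,-0.12,0,0,0,1],
    [0,0,-0.12,0,0,0,1],
    [0,0,-0.12,0,0,0,1],
    [0,0,-0.12,0,0,0,1],
    [0,0,-0.12,0,0,0,1]
  ]
}}

```text
t: 1.1
tool_pos: [0.1411, -0.6085, 0.2525]
tool_rot: [-2.104, -2.332, -0.001]
contact_force: [0.9, -0.0, 0.3]
opening: 0.0856
```

```bash
python3 plan.py .523 -.085 .15 99.2
```

```text
t 1.1 pos [ 0.1411 -0.6085  0.2525] yaw 95.9 z [-0.     0.001 -1.   ] F [ 0.9 -0.   0.3] open 0.0856
turn z -0.0576 rows>= 1  shift cm [45.56 46.07 10.31] rows>= 17
```

>>> {"method": "jog_arm", "body": {
  "deltas": [
    [0,0,-0.058,0,0,0,1],
    [0,0,0,2.5,2.5,0,1],
    [0,0,0,2.5,2.5,0,1],
    [0,0,0,2.5,2.5,0,1],
    [0,0,0,2.5,2.5,0,1],
    [0,0,0,2.5,2.5,0,1],
    [0,0,0,2.5,2.5,0,1],
    [0,0,0,2.5,2.5,0,1],
    [0,0,0,2.5,2.5,0,1],
    [0,0,0,2.5,2.5,0,1],
    [0,0,0,2.5,2.5,0,1],
    [0,0,0,2.5,2.5,0,1]
  ]
}}

```text
t: 2.1
tool_pos: [0.3709, -0.293, 0.2529]
tool_rot: [-2.043, -2.386, -0.0]
contact_force: [0.2, 0.1, 0.2]
opening: 0.0853
```

>>> {"method": "jog_arm", "body": {
  "deltas": [
    [0,0,0,2.5,2.5,1.5,1],
    [0,0,0,2.5,2.5,1.5,1],
    [0,0,0,2.5,2.5,1.5,1],
    [0,0,0,2.5,2.5,1.5,1],
    [0,0,0,2.5,2.5,1.5,1],
    [0,0,0,2.5,2.5,1.5,1],
    [0,0,0,2.5,2.5,1.3,1],
    [0,0,0,0.5,1,0,1],
    [0,0,0,0,0,0,1]
  ]
}}

```text
t: 2.85
tool_pos: [0.5258, -0.0863, 0.1489]
tool_rot: [-2.037, -2.389, 0.001]
contact_force: [0.1, 0.1, 0.1]
opening: 0.0852
```

```bash
python3 plan.py .523 -.085 .030 99.2; python3 - <<'E'
from m import *
n='side';im,D=vision.get_image(n);save(im,'side1.png')
m=masks(im)
for c in rects(m['bar'],300): print(c.mean(0).round(),wrect(n,c,0.03))
E
```

```text
t 2.85 pos [ 0.5258 -0.0863  0.1489] yaw 99.1 z [-0.002  0.001 -1.   ] F [0.1 0.1 0.1] open 0.0852
turn z -0.0018 rows>= 1  shift cm [ 0.15 -0.23 11.89] rows>= 3
[298. 211.] [420.  -95.6 200.3  41.7  83.5]
[268. 197.] [523.9 -85.8 201.   41.7  99.3]
[211. 184.] [693.8 -25.9 333.   23.2  86.9]
```

View pics/side1.png

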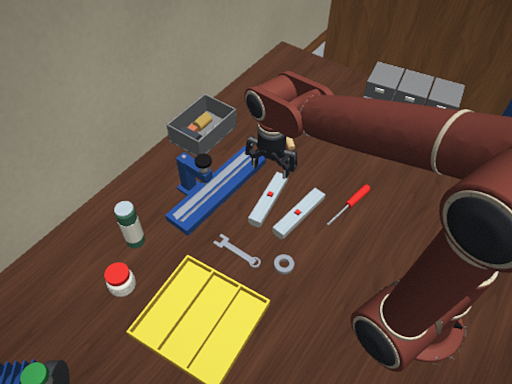

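The side view shows the open gripper above the far bar (bar at about (268,197)). Both bars are where I measured them. I'll descend and grip.

>>> {"method": "jog_arm", "body": {
  "deltas": [
    [0,0,0,0.15,-0.23,3,1],
    [0,0,0,0,0,3,1],
    [0,0,0,0,0,3,1],
    [0,0,0,0,0,2,1],
    [0,0,0,0,0,0.9,1],
    [0,0,0,0,0,0,0.3],
    [0,0,0,0,0,0,0.2],
    [0,0,0,0,0,0,0.2],
    [0,0,0,0,0,0,0.2],
    [0,0,0,0,0,0,0.2],
    [0,0,0,0,0,0,0.2]
  ],
  "grip_force": 80
}}

```text
t: 3.82
tool_pos: [0.525, -0.088, 0.034]
tool_rot: [2.04, 2.383, 0.003]
contact_force: [0.4, -0.5, 6.8]
opening: 0.0383
```

>>> {"method": "jog_arm", "body": {
  "deltas": [
    [0,0,0,0,0,-1,0.2],
    [0,0,0,0,0,-2.5,0.2],
    [0,0,0,0,0,-2.5,0.2],
    [0,0,0,0,0,-2.5,0.2],
    [0,0,0,0,0,-2.5,0.2],
    [0,0,0.054,-1.5,0,0,0.2],
    [0,0,0.054,-1.5,0,0,0.2],
    [0,0,0.054,0,0,0,0.2],
    [0,0,0.052,0,0,0,0.2],
    [0,0,0,0,0,0,0.2]
  ],
  "grip_force": 100
}}

```text
t: 4.65
tool_pos: [0.5257, -0.1167, 0.1407]
tool_rot: [-2.286, -2.152, 0.001]
contact_force: [-0.8, -0.5, -4.1]
opening: 0.0376
```

```bash
python3 plan.py .6705 -.1093 .10 86.9
```

```text
t 4.65 pos [ 0.5257 -0.1167  0.1407] yaw 86.56 z [-0.002  0.001 -1.   ] F [-0.8 -0.5 -4.1] open 0.0376
turn z -0.006 rows>= 1  shift cm [ 1.52 14.42  4.05] rows>= 4
```

>>> {"method": "jog_arm", "body": {
  "deltas": [
    [0,0,-0.006,0,2.9,0,0.2],
    [0,0,0,0,2.9,0,0.2],
    [0,0,0,0,2.9,0,0.2],
    [0,0,0,0.8,2.9,0.5,0.2],
    [0,0,0,0.72,2.8,1.5,0.2],
    [0,0,0,0,0,1.0,0.2],
    [0,0,0,0,0,0,0.2],
    [0,0,0,0,0,0,0.2]
  ]
}}

```text
t: 5.32
tool_pos: [0.6696, -0.1089, 0.1092]
tool_rot: [-2.275, -2.161, 0.004]
contact_force: [-0.5, 0.2, -4.5]
opening: 0.0377
```

```bash
python3 plan.py .6705 -.1093 .073 86.9; python3 - <<'E'
from m import *
out=[]
for n,b in(('top',(200,80,360,190)),('side',(150,90,330,240))):
    im,D=vision.get_image(n);u,v,x,y=b;out.append(cv2.resize(im[v:y,u:x],(400,int(400*(y-v)/(x-u))),interpolation=cv2.INTER_CUBIC))
h=max(o.shape[0] for o in out)
save(np.hstack([cv2.copyMakeBorder(o,0,h-o.shape[0],0,0,cv2.BORDER_CONSTANT) for o in out]),'p2.png')
E
```

```text
t 5.32 pos [ 0.6696 -0.1089  0.1092] yaw 87.04 z [-0.005  0.001 -1.   ] F [-0.5  0.2 -4.5] open 0.0377
turn z 0.0025 rows>= 1  shift cm [-0.04  0.11  3.62] rows>= 1
```

View pics/p2.png

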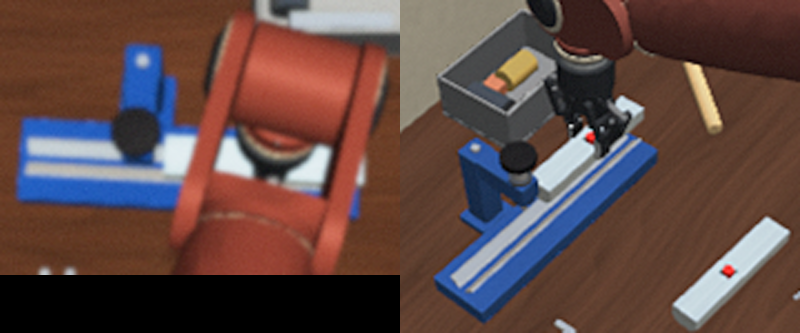

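The bar is held over the trough and aligned with it, its +y end just short of the ram. I'll lower it and release.

>>> {"method": "jog_arm", "body": {
  "deltas": [
    [0,0,0,0,0.1,1.5,0.2],
    [0,0,0,0,0,1.0,0.2],
    [0,0,0,0,0,0.5,0.2],
    [0,0,0,0,0,0.4,0.2],
    [0,0,0,0,0,0.2,0.2],
    [0,0,0,0,0,0,0.2],
    [0,0,0,0,0,0,0.2]
  ]
}}

```text
t: 6.0
tool_pos: [0.6724, -0.1096, 0.0754]
tool_rot: [2.279, 2.162, 0.0]
contact_force: [-0.1, -0.5, -3.5]
opening: 0.0377
```

>>> {"method": "jog_arm", "body": {
  "deltas": [
    [0,0,0,0,0,0.3,0.2],
    [0,0,0,0,0,0.2,0.2],
    [0,0,0,0,0,0.1,0.2],
    [0,0,0,0,0,0,0.2]
  ]
}}

```text
t: 6.33
tool_pos: [0.6731, -0.1097, 0.0713]
tool_rot: [2.28, 2.16, 0.002]
contact_force: [-3.4, 1.4, 4.6]
opening: 0.0373
```

>>> {"method": "jog_arm", "body": {
  "deltas": [
    [0,0,0,0,-0.15,0,0.62],
    [0,0,0,0,0,0,0.62],
    [0,0,0,0,0,0,0.62],
    [0,0,0,0,0,-1,0.62],
    [0,0,0,0,0,-3,0.7],
    [0,0,0,-2.2,0,-1,0.7],
    [0,0,0,-3,0,0,0.7],
    [0,0,0,-3,0,0,0.7],
    [0,0,0,0,0,0,0.7]
  ]
}}

```text
t: 7.08
tool_pos: [0.6667, -0.1964, 0.1212]
tool_rot: [2.281, 2.155, -0.001]
contact_force: [0.5, -0.6, -0.2]
opening: 0.0596
```

```bash
cat > bar.py <<'E'
from m import *
# bar in press: top face at z .067; button red and depth-plane contour, press coords (x,y) mm
O=np.array([.6775,.0205]);a=np.radians(86.9);U=np.array([np.cos(a),np.sin(a)]);X=np.array([U[1],-U[0]])
def pf(p): d=p[...,:2]-O; return np.stack([d@X,d@U],-1)*1000
for n in('top','side'):
    im,D=vision.get_image(n);W=cloud(n,D);q=pf(W)
    s=(abs(W[...,2]-.067)<.006)&(abs(q[...,0])<30)&(D>0)&(abs(q[...,1])<260)
    y=q[s];print(n,'top-face n',s.sum(),'z',np.median(W[s][:,2]).round(4) if s.any() else '', 'x',np.percentile(y[:,0],[2,50,98]).round(1),'y',np.percentile(y[:,1],[.5,99.5]).round(1) if s.any() else '')
    c,l,st,ce=cv2.connectedComponentsWithStats(masks(im)['red'].astype(np.uint8))
    for k in range(1,c):
        if 5<st[k][4]<90:
            w=ray(n,ce[k],.072)[0]; 
            if abs(pf(w)[0])<40 and abs(pf(w)[1])<250: print(' red',ce[k].round(1),st[k][4],w.round(4),'press',pf(w).round(1),'| z.062',pf(ray(n,ce[k],.062)[0]).round(1))
E
python3 bar.py; python3 plan.py .665 -.18 .16 86.9
```

```text
top top-face n 828 z 0.067 x [-19.6   0.8  19.4] y [-212.   -27.6]
 red [307.4 145.5] 17 [ 0.6697 -0.114   0.072 ] press [  -0.5 -134.8] | z.062 [   1.6 -135.5]
side top-face n 655 z 0.0681 x [-17.5   0.8  22.8] y [-226.  -27.]
 red [235.2 159.9] 12 [ 0.6709 -0.1132  0.072 ] press [   0.6 -133.9] | z.062 [   6.8 -140.8]
t 7.18 pos [ 0.6666 -0.1924  0.12  ] yaw 86.86 z [ 0.001  0.    -1.   ] F [-0.6 -0.1  0.2] open 0.0597
turn z -0.0007 rows>= 1  shift cm [ 1.23 -0.22 -4.  ] rows>= 2
```

>>> {"method": "jog_arm", "body": {
  "deltas": [
    [0,0,0,0,0,2,0.7],
    [0,0,0,0,0,2,0.7],
    [0,0,0,0,0,0.8,0.7],
    [0,0,0,0,0,0,0.7],
    [0,0,0,0,0,0,0.4],
    [0,0,0,0,0,0,0.3],
    [0,0,0,0,0,0,0.3],
    [0,0,0,0,0,0,0.3],
    [0,0,0,0,0,0,0.3]
  ],
  "grip_force": 40
}}

```text
t: 7.93
tool_pos: [0.668, -0.1912, 0.0733]
tool_rot: [2.278, 2.16, 0.004]
contact_force: [3.3, 1.9, 4.1]
opening: 0.0392
```

```bash
python3 plan.py .6733 -.0574 .071 86.9
```

```text
t 7.93 pos [ 0.668  -0.1912  0.0733] yaw 86.96 z [ 0.004 -0.    -1.   ] F [3.3 1.9 4.1] open 0.0392
turn z 0.001 rows>= 1  shift cm [13.39 -0.2   0.23] rows>= 4
```

>>> {"method": "jog_arm", "body": {
  "deltas": [
    [0,0,0,0.8,-0.02,0,0.3],
    [0,0,0,1.4,-0.02,0,0.3],
    [0,0,0,1.5,-0.02,0,0.3],
    [0,0,0,1.5,-0.02,0,0.3],
    [0,0,0,1.5,-0.02,0,0.3],
    [0,0,0,1.5,-0.02,0,0.3],
    [0,0,0,1.5,0,0,0.3],
    [0,0,0,1.5,0,0,0.3],
    [0,0,0,1.5,0,0,0.3],
    [0,0,0,0.8,0,0,0.3],
    [0,0,0,0,0,0,0.3],
    [0,0,0,0,0,0,0.3]
  ]
}}

```text
t: 8.93
tool_pos: [0.6749, -0.0563, 0.0736]
tool_rot: [2.276, 2.158, 0.007]
contact_force: [5.9, 1.8, 2.3]
opening: 0.0389
```

```bash
python3 bar.py;python3 plan.py .6733 -.0574 .071 86.9
```

```text
top top-face n 665 z 0.0675 x [-20.4  -3.4  18.3] y [-56.9 106.7]
 red [281.  137.4] 18 [ 0.6908 -0.0456  0.072 ] press [ 16.8 -65.3] | z.062 [ 19.1 -65.3]
 red [288.7 138.8] 20 [ 0.6871 -0.0656  0.072 ] press [ 14.2 -85.5] | z.062 [ 16.5 -85.7]
side top-face n 727 z 0.0683 x [-19.8   0.2  23.6] y [-88.7 107.8]
 red [205.9 185.6] 17 [0.6783 0.0202 0.072 ] press [ 0.8 -0.2] | z.062 [ 7.  -5.8]
t 9.03 pos [ 0.6749 -0.0563  0.0736] yaw 86.94 z [ 0.007 -0.    -1.   ] F [5.4 2.1 2.2] open 0.0387
turn z 0.0006 rows>= 1  shift cm [-0.12 -0.15  0.26] rows>= 1
```

>>> {"method": "jog_arm", "body": {
  "deltas": [
    [0,0,0,0,-0.15,0,0.62],
    [0,0,0,0,0,0,0.62],
    [0,0,0,0,0,0,0.62],
    [0,0,0,0,0,-1,0.62],
    [0,0,0,0,0,-2.5,0.62],
    [0,0,0,-3,0,-0.5,0.4],
    [0,0,0,-3,0,-2,0],
    [0,0,0,0,0,-4,0],
    [0,0,0,0,0,-4,0],
    [0,0,0,0,0,-4,0],
    [0,0,0,0,0,0,0]
  ]
}}

```text
t: 9.95
tool_pos: [0.6714, -0.1179, 0.2639]
tool_rot: [2.269, 2.151, 0.013]
contact_force: [1.1, -0.3, 3.1]
opening: 0.0001
```

```bash
python3 bar.py;python3 plan.py .6775 .0205 .225 86.9
```

```text
top top-face n 765 z 0.067 x [-20.2  -2.8  18.7] y [-89.  106.6]
side top-face n 736 z 0.0678 x [-17.3   0.5  22.7] y [-91.9 107.5]
 red [205.8 185.6] 16 [0.6785 0.0206 0.072 ] press [1.  0.1] | z.062 [ 7.2 -5.4]
t 10.05 pos [ 0.6688 -0.1169  0.2557] yaw 86.95 z [ 0.006 -0.002 -1.   ] F [ 0.1 -0.4 -0.5] open 0.0
turn z 0.0008 rows>= 1  shift cm [13.77  0.11  3.04] rows>= 4
```

>>> {"method": "jog_arm", "body": {
  "deltas": [
    [0,0,0,3,0,0,0],
    [0,0,0,3.5,0,0,0],
    [0,0,0,3.5,0.1,0,0],
    [0,0,0,3.75,0,0,0],
    [0,0,0,0,0,1.5,0],
    [0,0,0,0,0,1.5,0],
    [0,0,0,0,0,1.0,0],
    [0,0,0,0,0,0.8,0],
    [0,0,0,0,0,0.8,0],
    [0,0,0,0,0,0.6,0],
    [0,0,0,0,0,0.4,0],
    [0,0,0,0,0,0,0]
  ]
}}

```text
t: 11.05
tool_pos: [0.675, 0.0205, 0.1889]
tool_rot: [-2.278, -2.158, 0.002]
contact_force: [-13.8, 4.5, 18.3]
opening: 0.0002
```

>>> {"method": "jog_arm", "body": {
  "deltas": [
    [0,0,0,0,0,0.3,0],
    [0,0,0,0,0,0.2,0],
    [0,0,0,0,0,0,0],
    [0,0,0,0,0,0,0]
  ]
}}

```text
t: 11.38
tool_pos: [0.6751, 0.0205, 0.1885]
tool_rot: [-2.279, -2.159, 0.002]
contact_force: [-21.5, 5.2, 33.3]
opening: -0.0
```

>>> {"method": "jog_arm", "body": {
  "deltas": [
    [0,0,0,0,0,-1,0],
    [0,0,0,0,0,-3,0],
    [0,0,0,0,0,-3,0],
    [0,0,0,-3,0,0,0],
    [0,0,0,-4,0,0,0.3],
    [0,0,0,-4,0,0,0.62],
    [0,0,0,-2,0,0,0.62],
    [0,0,0,0,0,0,0.62]
  ]
}}

```text
t: 12.05
tool_pos: [0.6681, -0.115, 0.2492]
tool_rot: [2.287, 2.153, -0.004]
contact_force: [-0.8, 0.2, 0.0]
opening: 0.0481
```

```bash
python3 bar.py;python3 plan.py .6733 -.0574 .10 86.9; python3 - <<'E'
from m import *
n='top';im,D=vision.get_image(n);W=cloud(n,D)
s=(W[...,2]>.175)&(W[...,2]<.195)&(abs(W[...,0]-.677)<.04)&(abs(W[...,1]-.02)<.04);print('cap z',np.median(W[s][:,2]),s.sum())
n='side';im,D=vision.get_image(n);m=masks(im)
for c in rects(m['bar'],300): print(c.mean(0).round(),wrect(n,c,0.03))
save(cv2.resize(im[90:270,130:370],(800,600),interpolation=cv2.INTER_CUBIC),'p3.png')
E
```

```text
top top-face n 750 z 0.0671 x [-20.   -2.8  18.9] y [-89.8 106.8]
side top-face n 749 z 0.0678 x [-17.6   0.6  23. ] y [-91.7 108. ]
 red [206.  186.8] 13 [0.675  0.0238 0.072 ] press [-2.7  3.1] | z.062 [ 3.5 -2.4]
t 12.15 pos [ 0.6686 -0.1108  0.2493] yaw 86.77 z [-0.001  0.001 -1.   ] F [-0.4 -0.2  0.6] open 0.0526
turn z -0.0022 rows>= 1  shift cm [ 5.35  0.2  14.93] rows>= 4
cap z 0.18490428723541408 332
[473. 261.] [ -46.9 -226.9  172.4  145.9   97.6]
[299. 211.] [419.8 -95.4 202.2  42.2  83.5]
[ 70. 180.] [1055.8  207.4  208.5   95.7  102. ]
[213. 180.] [698.8 -52.  323.6  43.8  87. ]
```

View pics/p3.png

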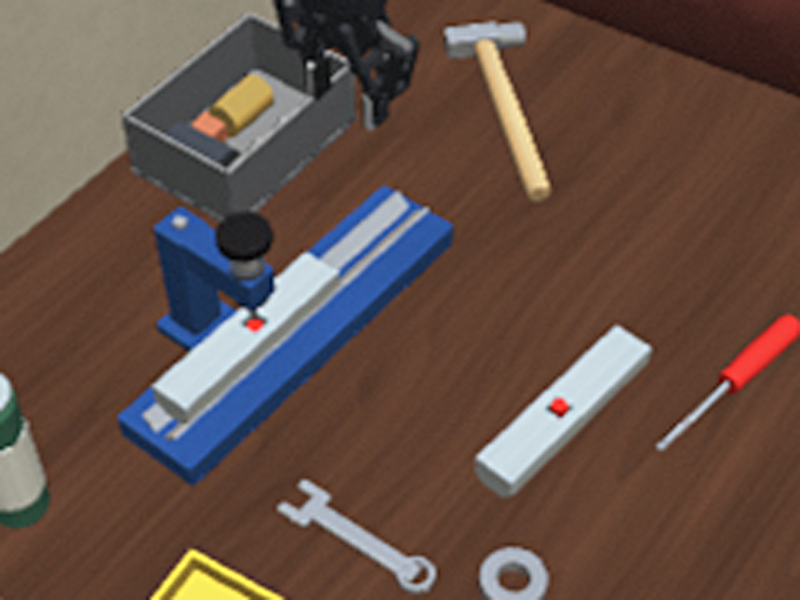

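The button is now visibly sunk (crop (255,325)). The ram is back up, with the cap at z = 0.185, and the other bar hasn't moved. Next I'll grip the end and slide the bar back out.

>>> {"method": "jog_arm", "body": {
  "deltas": [
    [0,0,0,0,0,3.6,0.7],
    [0,0,0,0,0,3.6,0.7],
    [0,0,0,0,0,3.6,0.7],
    [0,0,0,0,0,3.2,0.7],
    [0,0,0,2.7,0.1,0.4,0.7],
    [0,0,0,2.65,0.1,0.5,0.7],
    [0,0,0,0,0,1.5,0.7],
    [0,0,0,0,0,1.1,0.7],
    [0,0,0,0,0,0,0.4],
    [0,0,0,0,0,0,0.3],
    [0,0,0,0,0,0,0.3],
    [0,0,0,0,0,0,0.3]
  ],
  "grip_force": 40
}}

```text
t: 13.25
tool_pos: [0.6742, -0.0559, 0.0755]
tool_rot: [2.281, 2.16, 0.001]
contact_force: [2.0, 1.6, -2.9]
opening: 0.0387
```

```bash
python3 plan.py .6660 -.1922 .071 86.9
```

```text
t 13.25 pos [ 0.6742 -0.0559  0.0755] yaw 86.89 z [ 0.001  0.    -1.   ] F [ 2.   1.6 -2.9] open 0.0387
turn z -0.0002 rows>= 1  shift cm [-13.65  -0.09   0.45] rows>= 4
```

>>> {"method": "jog_arm", "body": {
  "deltas": [
    [0,0,0,-0.8,0,0.1,0.3],
    [0,0,0,-1.4,0,0.1,0.3],
    [0,0,0,-1.5,0,0,0.3],
    [0,0,0,-1.5,0,0,0.3],
    [0,0,0,-1.5,0,0,0.3],
    [0,0,0,-1.5,0,0,0.3],
    [0,0,0,-1.5,0,0,0.3],
    [0,0,0,-1.5,0,0,0.3],
    [0,0,0,-1.5,0,0,0.3],
    [0,0,0,-0.6,0,0,0.3],
    [0,0,0,0,0,0,0.3],
    [0,0,0,0,0,0,0.3]
  ]
}}

```text
t: 14.25
tool_pos: [0.6677, -0.1906, 0.0748]
tool_rot: [2.276, 2.158, -0.001]
contact_force: [3.2, -6.0, 2.3]
opening: 0.039
```

>>> {"method": "jog_arm", "body": {
  "deltas": [
    [0,0,0,0,0,0,0.65],
    [0,0,0,0,0,0,0.65],
    [0,0,0,0,0,0,0.65],
    [0,0,0,0,0,-1.5,0.65],
    [0,0,0,0,0,-2,0.65],
    [0,0,0,2.8,0,0,0.65],
    [0,0,0,2.8,0,0,0.65],
    [0,0,0,2.7,0,0,0.65],
    [0,0,0,0,0,0,0.65],
    [0,0,0,0,0,0,0.65]
  ]
}}

```text
t: 15.08
tool_pos: [0.6713, -0.1039, 0.1091]
tool_rot: [2.276, 2.165, -0.0]
contact_force: [0.4, -0.6, 0.4]
opening: 0.0555
```

```bash
python3 bar.py;python3 plan.py .6706 -.1063 .071 86.9
```

```text
top top-face n 438 z 0.067 x [-19.6  -1.7  19.5] y [-228.   -28.8]
 red [308.5 134.6] 53 [ 0.6985 -0.117   0.072 ] press [  28.4 -136.1] | z.062 [  30.8 -136.8]
side top-face n 477 z 0.0678 x [-17.7  -0.4  22.6] y [-227.8  -28.3]
 red [235.6 160.7] 9 [ 0.668  -0.1114  0.072 ] press [  -2.3 -132.2] | z.062 [   3.8 -139.1]
t 15.18 pos [ 0.6713 -0.1057  0.1089] yaw 86.98 z [ 0. -0. -1.] F [-0.3 -0.4  0.5] open 0.0552
turn z 0.0015 rows>= 1  shift cm [-0.06 -0.07  3.79] rows>= 1
```

>>> {"method": "jog_arm", "body": {
  "deltas": [
    [0,0,0,-0.2,-0.07,2,0.65],
    [0,0,0,0,0,1.7,0.65],
    [0,0,0,0,0,0.1,0.65],
    [0,0,0,0,0,0,0.3],
    [0,0,0,0,0,0,0.2],
    [0,0,0,0,0,0,0.2],
    [0,0,0,0,0,0,0.2],
    [0,0,0,-0.3,0,-1.5,0.2],
    [0,0,0,-0.5,0,-3,0.2],
    [0,0,0,-1,0,-4,0.2],
    [0,0,0,-1,0,-4,0.2],
    [0,0,0,0,0,-3,0.2]
  ],
  "grip_force": 100
}}

```text
t: 16.18
tool_pos: [0.6687, -0.1373, 0.2295]
tool_rot: [2.279, 2.159, -0.001]
contact_force: [0.4, -0.1, -2.9]
opening: 0.0379
```

```bash
python3 - <<'E'
import numpy as np
a=np.radians(5.1);ex=np.array([np.cos(a),np.sin(a)]);c=np.array([.449,.326])
for k in(-.085,0,.085):print(c+k*ex)
E
python3 plan.py .5337 .3336 .2 95.1;python3 plan.py .40 .05 .22 95.1
```

```text
[0.36433651 0.31844398]
[0.449 0.326]
[0.53366349 0.33355602]
t 16.18 pos [ 0.6687 -0.1373  0.2295] yaw 86.89 z [ 0.001 -0.002 -1.   ] F [ 0.4 -0.1 -2.9] open 0.0379
turn z -0.1433 rows>= 2  shift cm [48.11 -9.26  2.85] rows>= 12
t 16.18 pos [ 0.6687 -0.1373  0.2295] yaw 86.89 z [ 0.001 -0.002 -1.   ] F [ 0.4 -0.1 -2.9] open 0.0379
turn z -0.1433 rows>= 2  shift cm [ 21.04 -25.1    0.88] rows>= 8
```

>>> {"method": "jog_arm", "body": {
  "deltas": [
    [0,0,-0.072,0,-3,0,0.2],
    [0,0,-0.071,0,-3.5,0,0.2],
    [0,0,0,0,-3.5,0,0.2],
    [0,0,0,1,-3.5,0,0.2],
    [0,0,0,2.5,-2.5,0,0.2],
    [0,0,0,3.5,0,0,0.2],
    [0,0,0,3.5,0,0,0.2],
    [0,0,0,3.5,0,0,0.2],
    [0,0,0,3.5,0,0,0.2],
    [0,0,0,3.5,0,0,0.2],
    [0,0,0,3.5,0,0,0.2],
    [0,0,0,3.5,0,0,0.2]
  ]
}}

```text
t: 17.18
tool_pos: [0.4828, 0.1371, 0.2256]
tool_rot: [-2.119, -2.318, 0.002]
contact_force: [0.9, -1.0, -4.5]
opening: 0.0379
```

```bash
python3 plan.py .5337 .3336 .12 95.1
```

```text
t 17.18 pos [0.4828 0.1371 0.2256] yaw 95.15 z [-0.001 -0.    -1.   ] F [ 0.9 -1.  -4.5] open 0.0379
turn z 0.0009 rows>= 1  shift cm [19.12  6.83 10.55] rows>= 6
```

>>> {"method": "jog_arm", "body": {
  "deltas": [
    [0,0,0,3.3,1.1,0,0.2],
    [0,0,0,3.3,1.1,1,0.2],
    [0,0,0,3.3,1.2,1.5,0.2],
    [0,0,0,3.3,1.2,2,0.2],
    [0,0,0,3.2,1.2,2,0.2],
    [0,0,0,2.7,1.0,2,0.2],
    [0,0,0,0,0,2,0.2],
    [0,0,0,0,0,0,0.2],
    [0,0,0,0,0,0,0.2]
  ]
}}

```text
t: 17.93
tool_pos: [0.5331, 0.3313, 0.1186]
tool_rot: [-2.117, -2.318, 0.009]
contact_force: [0.5, -0.3, -3.9]
opening: 0.0379
```

```bash
cat > tr.py <<'E'
import sys
from m import *
a=np.radians(5.1);ex=np.array([np.cos(a),np.sin(a)]);ey=np.array([-ex[1],ex[0]]);c=np.array([.449,.326])
def tf(p): d=p[...,:2]-c; return np.stack([d@ex,d@ey],-1)*1000
z=float(sys.argv[1]) # bar top height
for n in('top','side'):
    im,D=vision.get_image(n);W=cloud(n,D);q=tf(W)
    s=(abs(W[...,2]-z)<.005)&(D>0)&(abs(q[...,0])<130)&(abs(q[...,1])<150)&masks(im)['bar']
    for r in rects(s,40):
        P=W[r[:,1].astype(int),r[:,0].astype(int)];t=tf(P);(cx,cy),wh,an=cv2.minAreaRect(t.astype(np.float32))
        print(n,'centre',round(cx,1),round(cy,1),'size',np.round(wh,0),'ang',round(an,1),'z',np.median(P[:,2]).round(4))
E
python3 tr.py .11;python3 plan.py .5337 .3336 .055 95.1
```

```text
top centre 81.5 -49.5 size [39. 90.] ang 2.1 z 0.1139
t 18.03 pos [0.5353 0.3316 0.1219] yaw 95.12 z [ 0.001  0.    -1.   ] F [-0.3  0.  -3.4] open 0.0382
turn z 0.0003 rows>= 1  shift cm [ 0.21 -0.14  6.69] rows>= 2
```

>>> {"method": "jog_arm", "body": {
  "deltas": [
    [0,0,0,-0.3,-0.1,2.5,0.2],
    [0,0,0,0,0,2.5,0.2],
    [0,0,0,0,0,1.2,0.2],
    [0,0,0,0,0,0.8,0.2],
    [0,0,0,0,0,0.5,0.2],
    [0,0,0,0,0,0.3,0.2],
    [0,0,0,0,0,0.2,0.2],
    [0,0,0,0,0,0,0.2]
  ]
}}

```text
t: 18.7
tool_pos: [0.5347, 0.3293, 0.0412]
tool_rot: [2.119, 2.319, 0.002]
contact_force: [0.0, 0.5, -3.5]
opening: 0.0377
```

>>> {"method": "jog_arm", "body": {
  "deltas": [
    [0,0,0,0,0,0.15,0.2],
    [0,0,0,0,0,0,0.2],
    [0,0,0,0,0,0,0.2]
  ]
}}

```text
t: 18.95
tool_pos: [0.5344, 0.3293, 0.0393]
tool_rot: [2.119, 2.319, 0.001]
contact_force: [0.1, -0.5, -4.0]
opening: 0.0378
```

>>> {"method": "jog_arm", "body": {
  "deltas": [
    [0,0,0,0,0,0.15,0.2],
    [0,0,0,0,0,0,0.2],
    [0,0,0,0,0,0,0.53],
    [0,0,0,0,0,0,0.53],
    [0,0,0,0,0,0,0.53],
    [0,0,0,0,0,-0.5,0.53],
    [0,0,0,0,0,-2.5,0.53],
    [0,0,0,0,0,-4,0.8],
    [0,0,0,0,0,-4,1],
    [0,0,0,-3,-1,-4,1],
    [0,0,0,-4,-1,0,1],
    [0,0,0,-4,-1,0,1]
  ]
}}

```text
t: 19.95
tool_pos: [0.5173, 0.2227, 0.1848]
tool_rot: [2.113, 2.318, 0.011]
contact_force: [0.0, -0.7, -0.4]
opening: 0.0855
```

>>> {"method": "jog_arm", "body": {
  "deltas": [
    [0,0,0,-4,0,0,1],
    [0,0,0,-4,0,0,1],
    [0,0,0,-4,0,0,1],
    [0,0,0,-4,0,0,1],
    [0,0,0,-4,0,0,1],
    [0,0,0,0,0,0,1]
  ]
}}

```text
t: 20.45
tool_pos: [0.5341, 0.0175, 0.1809]
tool_rot: [2.125, 2.309, -0.001]
contact_force: [0.3, -0.2, -0.4]
opening: 0.0858
```

```bash
python3 tr.py .035; python3 - <<'E'
from m import *
n='side';im,D=vision.get_image(n);m=masks(im)
for c in rects(m['bar'],300): print(c.mean(0).round(),wrect(n,c,0.03))
save(im,'p4.png')
E
python3 plan.py .419 -.0945 .15 83.6
```

```text
top centre 84.0 -3.4 size [ 40. 201.] ang 0.1 z 0.0357
side centre 86.4 -5.2 size [ 41. 201.] ang 0.0 z 0.035
[172. 298.] [537.2 327.6 201.3  41.3  95.2]
[299. 211.] [419.8 -95.3 200.9  42.1  83.5]
[199. 194.] [696.8  27.4 226.3  23.3  87. ]
t 20.6 pos [0.5336 0.0231 0.1804] yaw 95.08 z [ 0.001  0.001 -1.   ] F [-0.4  0.7  0.1] open 0.0853
turn z 0.2004 rows>= 2  shift cm [-12.97 -10.08   3.02] rows>= 5
```

View pics/p4.png

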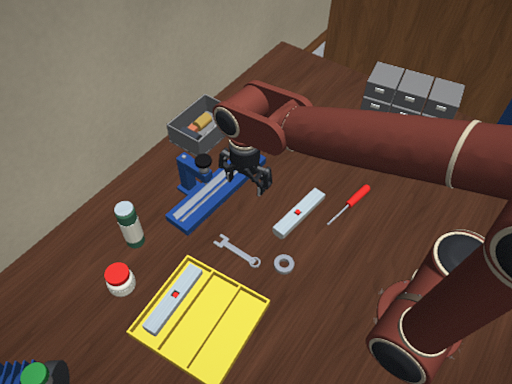

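The first bar lies flat in its lane (image (172,298)), centred within a few mm. The second bar hasn't moved, at (299,211).

>>> {"method": "jog_arm", "body": {
  "deltas": [
    [0,0,0.1,0,0,0,1],
    [0,0,0.1,0,0,0,1],
    [0,0,0,-3,-2.4,0,1],
    [0,0,0,-3.2,-2.6,0,1],
    [0,0,0,-3.3,-2.6,1,1],
    [0,0,0,-2.5,-2,1,1],
    [0,0,0,-0.97,-0.48,1,1],
    [0,0,0,0,0,0,1],
    [0,0,0,0,0,0,1]
  ]
}}

```text
t: 21.35
tool_pos: [0.4201, -0.0926, 0.1501]
tool_rot: [-2.339, -2.096, -0.001]
contact_force: [0.1, 0.8, 0.1]
opening: 0.0852
```

```bash
python3 plan.py .419 -.0945 .033 83.6;python3 - <<'E'
from m import *
n='side';im,D=vision.get_image(n);m=masks(im)
for c in rects(m['bar'],200): print(c.mean(0).round(),wrect(n,c,0.03))
E
```

```text
t 21.35 pos [ 0.4201 -0.0926  0.1501] yaw 83.72 z [-0.     0.001 -1.   ] F [0.1 0.8 0.1] open 0.0852
turn z 0.0022 rows>= 1  shift cm [-0.22 -0.09 11.71] rows>= 3
[122. 285.] [665.4 380.5  67.4  60.2  69.1]
[172. 298.] [537.2 327.6 201.3  41.3  95.2]
[284. 263.] [360.2  80.   52.4  50.  166.4]
[236. 250.] [484.7 121.9 144.3  35.3   1.8]
[460. 248.] [ -18.  -238.7  172.2  130.7   52.4]
[123. 208.] [845.7 205.2  53.6  51.4  36.1]
[300. 210.] [420.1 -94.9 199.   41.7  83.5]
[212. 183.] [693.4 -36.5 354.1  23.4  87. ]
```

>>> {"method": "jog_arm", "body": {
  "deltas": [
    [0,0,0,-0.2,-0.05,3,1],
    [0,0,0,0,0,3,1],
    [0,0,0,0,0,3,1],
    [0,0,0,0,0,2,1],
    [0,0,0,0,0,0.8,1],
    [0,0,0,0,0,0,0.3],
    [0,0,0,0,0,0,0.2],
    [0,0,0,0,0,0,0.2],
    [0,0,0,0,0,0,0.2],
    [0,0,0,0,0,0,0.2],
    [0,0,0,0,0,0,0.2]
  ],
  "grip_force": 100
}}

```text
t: 22.32
tool_pos: [0.4212, -0.0961, 0.0349]
tool_rot: [2.337, 2.094, 0.003]
contact_force: [-0.2, 1.6, 6.3]
opening: 0.0377
```

>>> {"method": "jog_arm", "body": {
  "deltas": [
    [0,0,0,0,0,-1,0.2],
    [0,0,0,0,0,-2.5,0.2],
    [0,0,0,0,0,-2.5,0.2],
    [0,0,0,0,0,-2.5,0.2],
    [0,0,0,0,0,-2.5,0.2],
    [0,0,-0.057,-1,3,0,0.2],
    [0,0,0,-1,3.5,0,0.2],
    [0,0,0,-1,3.5,0,0.2],
    [0,0,0,0,3.5,0,0.2],
    [0,0,0,0,3,0,0.2],
    [0,0,0,0,0,0,0.2]
  ]
}}

```text
t: 23.23
tool_pos: [0.5857, -0.1363, 0.1424]
tool_rot: [2.278, 2.161, 0.003]
contact_force: [-2.7, 0.1, -4.9]
opening: 0.0381
```

```bash
python3 plan.py .6705 -.1093 .110 86.9
```

```text
t 23.23 pos [ 0.5857 -0.1363  0.1424] yaw 86.98 z [ 0.003 -0.    -1.   ] F [-2.7  0.1 -4.9] open 0.0381
turn z 0.0014 rows>= 1  shift cm [3.16 8.31 3.26] rows>= 3
```

>>> {"method": "jog_arm", "body": {
  "deltas": [
    [0,0,0,0,2.5,0,0.2],
    [0,0,0,0,2.7,0,0.2],
    [0,0,0,1,2.5,0,0.2],
    [0,0,0,1.2,0.55,1,0.2],
    [0,0,0,0.96,0,1,0.2],
    [0,0,0,0,0,1.2,0.2],
    [0,0,0,0,0,0,0.2],
    [0,0,0,0,0,0,0.2],
    [0,0,0,0,0,0,0.2]
  ]
}}

```text
t: 23.98
tool_pos: [0.6649, -0.109, 0.11]
tool_rot: [-2.28, -2.161, 0.001]
contact_force: [-0.3, 0.1, -5.3]
opening: 0.0376
```

```bash
python3 plan.py .6705 -.1093 .073 86.9
```

```text
t 23.98 pos [ 0.6649 -0.109   0.11  ] yaw 86.94 z [-0.001 -0.    -1.   ] F [-0.3  0.1 -5.3] open 0.0376
turn z 0.0006 rows>= 1  shift cm [0.   0.57 3.7 ] rows>= 1
```

>>> {"method": "jog_arm", "body": {
  "deltas": [
    [0,0,0,0,0.5,1.2,0.2],
    [0,0,0,0,0,1.2,0.2],
    [0,0,0,0,0,0.6,0.2],
    [0,0,0,0,0,0.4,0.2],
    [0,0,0,0,0,0.3,0.2],
    [0,0,0,0,0,0.2,0.2],
    [0,0,0,0,0,0,0.2],
    [0,0,0,0,0,0,0.2]
  ]
}}

```text
t: 24.65
tool_pos: [0.6723, -0.1093, 0.0727]
tool_rot: [2.277, 2.159, 0.003]
contact_force: [3.8, -0.7, -1.6]
opening: 0.0376
```

>>> {"method": "jog_arm", "body": {
  "deltas": [
    [0,0,0,0,0,0.1,0.2],
    [0,0,0,0,0,0,0.62],
    [0,0,0,0,0,0,0.62],
    [0,0,0,0,0,0,0.62],
    [0,0,0,0,0,-1,0.62],
    [0,0,0,0,0,-3,0.7],
    [0,0,0,-2,0,-1,0.7],
    [0,0,0,-3,-0.2,0,0.7],
    [0,0,0,-2.5,0,0,0.7],
    [0,0,0,0,0,0,0.7]
  ]
}}

```text
t: 25.48
tool_pos: [0.6647, -0.1879, 0.1218]
tool_rot: [2.282, 2.156, -0.001]
contact_force: [-0.3, 0.1, -0.1]
opening: 0.0601
```

```bash
python3 bar.py; python3 plan.py .6665 -.1822 .072 86.9
```

```text
top top-face n 781 z 0.0671 x [-19.7   1.1  19.7] y [-201.8  -28.5]
 red [351.7 136. ] 82 [ 0.6948 -0.2288  0.072 ] press [  30.8 -248. ] | z.062 [  33.2 -249.8]
 red [301.  144.7] 18 [ 0.6718 -0.0976  0.072 ] press [   0.6 -118.2] | z.062 [   2.8 -118.7]
side top-face n 655 z 0.0682 x [-16.9   0.9  23.5] y [-228.5  -28.3]
 red [231.7 163. ] 15 [ 0.6716 -0.0966  0.072 ] press [   0.5 -117.3] | z.062 [   6.7 -124. ]
t 25.58 pos [ 0.6646 -0.1844  0.1208] yaw 86.86 z [-0.  0. -1.] F [-0.9 -0.8 -0.2] open 0.0598
turn z -0.0007 rows>= 1  shift cm [0.23 0.18 4.88] rows>= 2
```

>>> {"method": "jog_arm", "body": {
  "deltas": [
    [0,0,0,0,0.18,2,0.7],
    [0,0,0,0,0,2,0.7],
    [0,0,0,0,0,0.8,0.7],
    [0,0,0,0,0,0,0.7],
    [0,0,0,0,0,0,0.4],
    [0,0,0,0,0,0,0.3],
    [0,0,0,0,0,0,0.3],
    [0,0,0,0,0,0,0.3],
    [0,0,0,0,0,0,0.3]
  ],
  "grip_force": 40
}}

```text
t: 26.33
tool_pos: [0.6684, -0.1835, 0.0745]
tool_rot: [2.277, 2.16, 0.005]
contact_force: [4.3, 3.5, 2.9]
opening: 0.039
```

>>> {"method": "jog_arm", "body": {
  "deltas": [
    [0,0,0,0.8,0,0,0.3],
    [0,0,0,1.4,0,0,0.3],
    [0,0,0,1.5,0,0,0.3],
    [0,0,0,1.5,0,0,0.3],
    [0,0,0,1.5,0,0,0.3],
    [0,0,0,1.5,0,0,0.3],
    [0,0,0,1.5,0,0,0.3],
    [0,0,0,1.4,0,0,0.3],
    [0,0,0,0.75,0,0,0.3],
    [0,0,0,0,0,0,0.3],
    [0,0,0,0,0,0,0.3]
  ]
}}

```text
t: 27.25
tool_pos: [0.6748, -0.0657, 0.0743]
tool_rot: [2.276, 2.159, 0.004]
contact_force: [4.9, 0.8, 4.3]
opening: 0.0392
```

```bash
python3 bar.py;python3 plan.py .6728 -.067 .071 86.9
```

```text
top top-face n 579 z 0.0672 x [-20.2  -4.3  18.4] y [-108.9   89. ]
 red [283.1 136.9] 14 [ 0.6922 -0.0512  0.072 ] press [ 18.5 -70.8] | z.062 [ 20.8 -70.8]
 red [292.7 138.7] 37 [ 0.6874 -0.076   0.072 ] press [ 15.1 -95.8] | z.062 [ 17.4 -96.1]
side top-face n 662 z 0.0682 x [-18.5   0.5  23.4] y [-97.7  89.8]
 red [205.9 185.6] 17 [0.6783 0.0202 0.072 ] press [ 0.8 -0.2] | z.062 [ 7.  -5.8]
t 27.35 pos [ 0.6748 -0.0657  0.0743] yaw 86.96 z [ 0.005 -0.001 -1.   ] F [5.1 1.2 3.7] open 0.0389
turn z 0.001 rows>= 1  shift cm [-0.14 -0.19  0.33] rows>= 1
```

Identical button pixel to last time. I'll release and go above the cap.

>>> {"method": "jog_arm", "body": {
  "deltas": [
    [0,0,0,0,-0.15,0,0.62],
    [0,0,0,0,0,0,0.62],
    [0,0,0,0,0,0,0.62],
    [0,0,0,0,0,-1,0.62],
    [0,0,0,0,0,-2.5,0.62],
    [0,0,0,-3,0,-0.5,0.4],
    [0,0,0,-2,0,-2,0],
    [0,0,0,0,0,-4,0],
    [0,0,0,0,0,-4,0],
    [0,0,0,0,0,-4,0],
    [0,0,0,0,0,0,0]
  ]
}}

```text
t: 28.27
tool_pos: [0.6724, -0.1167, 0.2648]
tool_rot: [2.269, 2.151, 0.013]
contact_force: [0.8, -0.6, 2.8]
opening: -0.0001
```

```bash
python3 bar.py;python3 plan.py .6775 .0205 .225 86.9
```

```text
top top-face n 666 z 0.067 x [-19.9  -2.4  19.3] y [-108.9   88.9]
side top-face n 724 z 0.0679 x [-17.5   0.1  23.2] y [-109.7   89. ]
 red [205.9 185.6] 17 [0.6783 0.0202 0.072 ] press [ 0.8 -0.2] | z.062 [ 7.  -5.8]
t 28.37 pos [ 0.6698 -0.1158  0.2565] yaw 86.95 z [ 0.005 -0.002 -1.   ] F [-0.1  0.4 -0.4] open 0.0004
turn z 0.0009 rows>= 1  shift cm [1.366e+01 1.000e-02 3.130e+00] rows>= 4
```

>>> {"method": "jog_arm", "body": {
  "deltas": [
    [0,0,0,3,0,0,0],
    [0,0,0,3.5,0,0,0],
    [0,0,0,3.5,0.1,0,0],
    [0,0,0,3.65,0,0,0],
    [0,0,0,0,0,1.5,0],
    [0,0,0,0,0,1.5,0],
    [0,0,0,0,0,1.0,0],
    [0,0,0,0,0,0.8,0],
    [0,0,0,0,0,0.8,0],
    [0,0,0,0,0,0.6,0],
    [0,0,0,0,0,0.6,0],
    [0,0,0,0,0,0.2,0]
  ]
}}

```text
t: 29.37
tool_pos: [0.6759, 0.0205, 0.1885]
tool_rot: [-2.278, -2.158, 0.003]
contact_force: [-21.5, 3.6, 33.5]
opening: 0.0
```

>>> {"method": "jog_arm", "body": {
  "deltas": [
    [0,0,0,0,0,0.1,0],
    [0,0,0,0,0,0,0],
    [0,0,0,0,0,0,0]
  ]
}}

```text
t: 29.62
tool_pos: [0.6759, 0.0205, 0.1886]
tool_rot: [-2.279, -2.158, 0.003]
contact_force: [-20.1, 3.0, 28.7]
opening: 0.0004
```

>>> {"method": "jog_arm", "body": {
  "deltas": [
    [0,0,0,0,0,-1,0],
    [0,0,0,0,0,-3,0],
    [0,0,0,0,0,-3,0],
    [0,0,0,-3,0,0,0],
    [0,0,0,-4,0,0,0.3],
    [0,0,0,-4,0,0,0.62],
    [0,0,0,-2,0,0,0.62],
    [0,0,0,0,0,0,0.62]
  ]
}}

```text
t: 30.28
tool_pos: [0.6692, -0.1148, 0.2503]
tool_rot: [2.287, 2.153, -0.003]
contact_force: [0.4, -0.3, 0.5]
opening: 0.0484
```

```bash
python3 bar.py;python3 plan.py .6728 -.067 .072 86.9; python3 - <<'E'
from m import *
n='side';im,D=vision.get_image(n);m=masks(im)
save(cv2.resize(im[90:270,130:370],(640,480),interpolation=cv2.INTER_CUBIC),'p5.png')
E
```

```text
top top-face n 671 z 0.067 x [-20.   -2.   18.9] y [-109.8   88.7]
side top-face n 730 z 0.0678 x [-17.5   0.6  22.7] y [-109.9   89.1]
 red [206.  186.7] 14 [0.6753 0.0234 0.072 ] press [-2.4  2.7] | z.062 [ 3.8 -2.8]
t 30.38 pos [ 0.6696 -0.1107  0.2504] yaw 86.77 z [-0.001  0.001 -1.   ] F [-0.1 -0.3 -0.1] open 0.0531
turn z -0.0022 rows>= 1  shift cm [ 4.38  0.1  17.84] rows>= 5
```

View pics/p5.png

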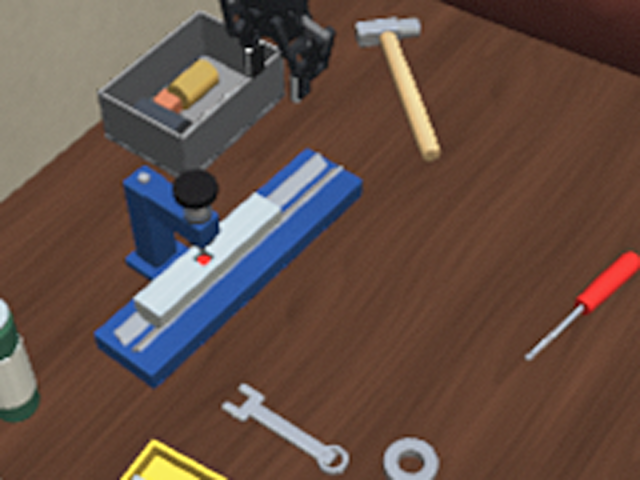

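The second button is sunk too (crop (203,259)) and the ram is up again. I'll pull this bar out the same way.

>>> {"method": "jog_arm", "body": {
  "deltas": [
    [0,0,0,0,0,3.6,0.7],
    [0,0,0,0,0,3.6,0.7],
    [0,0,0,0,0,3.6,0.7],
    [0,0,0,0,0,3.2,0.7],
    [0,0,0,2.2,0.1,0.4,0.7],
    [0,0,0,2.15,0,0.6,0.7],
    [0,0,0,0,0,1.5,0.7],
    [0,0,0,0,0,1.1,0.7],
    [0,0,0,0,0,0,0.4],
    [0,0,0,0,0,0,0.3],
    [0,0,0,0,0,0,0.3],
    [0,0,0,0,0,0,0.3]
  ],
  "grip_force": 40
}}

```text
t: 31.43
tool_pos: [0.6737, -0.0658, 0.0754]
tool_rot: [2.281, 2.16, 0.001]
contact_force: [3.5, 1.2, -3.0]
opening: 0.0389
```

>>> {"method": "jog_arm", "body": {
  "deltas": [
    [0,0,0,-0.8,0,0.1,0.3],
    [0,0,0,-1.4,0,0.1,0.3],
    [0,0,0,-1.5,0,0,0.3],
    [0,0,0,-1.5,0,0,0.3],
    [0,0,0,-1.5,0,0,0.3],
    [0,0,0,-1.5,0,0,0.3],
    [0,0,0,-1.5,0,0,0.3],
    [0,0,0,-1.4,0,0,0.3],
    [0,0,0,-0.8,0,0,0.3],
    [0,0,0,0,0,0,0.3],
    [0,0,0,0,0,0,0.3]
  ]
}}

```text
t: 32.35
tool_pos: [0.6679, -0.1864, 0.0747]
tool_rot: [2.277, 2.158, -0.001]
contact_force: [1.8, -5.7, 1.1]
opening: 0.0388
```

>>> {"method": "jog_arm", "body": {
  "deltas": [
    [0,0,0,0,0,0,0.65],
    [0,0,0,0,0,0,0.65],
    [0,0,0,0,0,0,0.65],
    [0,0,0,0,0,-1.5,0.65],
    [0,0,0,0,0,-2,0.65],
    [0,0,0,2.5,0,0,0.65],
    [0,0,0,2.5,0,0,0.65],
    [0,0,0,2.3,0,0,0.65],
    [0,0,0,0,0,0,0.65],
    [0,0,0,0,0,0,0.65]
  ]
}}

```text
t: 33.18
tool_pos: [0.6711, -0.1101, 0.1093]
tool_rot: [2.277, 2.164, -0.0]
contact_force: [0.2, -1.1, 0.4]
opening: 0.0555
```

```bash
python3 bar.py;python3 plan.py .6706 -.1077 .072 86.9
```

```text
top top-face n 415 z 0.0671 x [-19.9  -1.8  18.2] y [-230.8  -32.5]
 red [307.3 133.5] 36 [ 0.7014 -0.1139  0.072 ] press [  31.1 -132.9] | z.062 [  33.6 -133.6]
 red [317.4 136.4] 34 [ 0.6936 -0.14    0.072 ] press [  24.7 -159.4] | z.062 [  27.1 -160.4]
side top-face n 488 z 0.0676 x [-17.9   0.3  22.7] y [-230.7  -31.8]
 red [232.8 163. ] 10 [ 0.669  -0.0986  0.072 ] press [  -2.1 -119.4] | z.062 [   4.1 -126.1]
t 33.28 pos [ 0.6711 -0.1117  0.109 ] yaw 86.97 z [ 0.    -0.001 -1.   ] F [ 0.1 -1.3 -0.3] open 0.0554
turn z 0.0013 rows>= 1  shift cm [ 0.39 -0.07  3.7 ] rows>= 1
```

>>> {"method": "jog_arm", "body": {
  "deltas": [
    [0,0,0,0,-0.07,2,0.65],
    [0,0,0,0,0,1.7,0.65],
    [0,0,0,0,0,0.1,0.65],
    [0,0,0,0,0,0,0.3],
    [0,0,0,0,0,0,0.2],
    [0,0,0,0,0,0,0.2],
    [0,0,0,0,0,0,0.2],
    [0,0,0,-0.3,0,-1.5,0.2],
    [0,0,0,-0.5,0,-3,0.2],
    [0,0,0,-1,0,-4,0.2],
    [0,0,0,-1,0,-4,0.2],
    [0,0,0,0,0,-3,0.2]
  ],
  "grip_force": 100
}}

```text
t: 34.28
tool_pos: [0.6683, -0.1412, 0.2291]
tool_rot: [2.28, 2.159, -0.001]
contact_force: [1.5, 0.4, -3.7]
opening: 0.0377
```

>>> {"method": "jog_arm", "body": {
  "deltas": [
    [0,0,-0.072,0,-3,0,0.2],
    [0,0,-0.071,0,-3.5,0,0.2],
    [0,0,0,0,-3.5,0,0.2],
    [0,0,0,1,-3.5,0,0.2],
    [0,0,0,2.5,-2.5,0,0.2],
    [0,0,0,3.5,0,0,0.2],
    [0,0,0,3.5,0,0,0.2],
    [0,0,0,3.5,0,0,0.2],
    [0,0,0,3.5,0,0,0.2],
    [0,0,0,3.5,0,0,0.2],
    [0,0,0,3.5,0,0,0.2],
    [0,0,0,3.5,0,0,0.2]
  ]
}}

```text
t: 35.28
tool_pos: [0.4824, 0.1331, 0.2253]
tool_rot: [-2.119, -2.318, 0.003]
contact_force: [0.6, 0.3, -5.1]
opening: 0.0378
```

```bash
python3 plan.py .449 .326 .12 95.1
```

```text
t 35.28 pos [0.4824 0.1331 0.2253] yaw 95.14 z [-0.002 -0.001 -1.   ] F [ 0.6  0.3 -5.1] open 0.0378
turn z 0.0008 rows>= 1  shift cm [19.51 -1.59 10.52] rows>= 6
```

>>> {"method": "jog_arm", "body": {
  "deltas": [
    [0,0,0,3.3,-0.5,0,0.2],
    [0,0,0,3.3,-0.5,1,0.2],
    [0,0,0,3.3,-0.5,1.5,0.2],
    [0,0,0,3.3,-0.1,2,0.2],
    [0,0,0,3.2,0,2,0.2],
    [0,0,0,3.0,0,2,0.2],
    [0,0,0,0,0,2,0.2],
    [0,0,0,0,0,0,0.2],
    [0,0,0,0,0,0,0.2],
    [0,0,0,0,0,0,0.2]
  ]
}}

```text
t: 36.12
tool_pos: [0.4511, 0.3231, 0.1214]
tool_rot: [2.12, 2.318, 0.0]
contact_force: [-0.3, 0.1, -4.6]
opening: 0.0383
```

```bash
python3 tr.py .117;python3 plan.py .449 .326 .039 95.1
```

```text
top centre 0.3 -49.2 size [ 44. 107.] ang 0.1 z 0.1179
side centre 2.8 44.6 size [ 41. 104.] ang 0.5 z 0.119
side centre -3.9 -67.1 size [51. 27.] ang 88.9 z 0.1179
t 36.22 pos [0.452  0.3233 0.1225] yaw 95.08 z [ 0.003  0.001 -1.   ] F [ 0.2 -0.5 -5.1] open 0.0375
turn z -0.0003 rows>= 1  shift cm [ 0.28 -0.29  8.35] rows>= 3
```

>>> {"method": "jog_arm", "body": {
  "deltas": [
    [0,0,0,0.2,-0.2,2.5,0.2],
    [0,0,0,0,0,2.5,0.2],
    [0,0,0,0,0,1.2,0.2],
    [0,0,0,0,0,0.8,0.2],
    [0,0,0,0,0,0.5,0.2],
    [0,0,0,0,0,0.4,0.2],
    [0,0,0,0,0,0.2,0.2],
    [0,0,0,0,0,0.1,0.2],
    [0,0,0,0,0,0,0.2]
  ]
}}

```text
t: 36.97
tool_pos: [0.4491, 0.3258, 0.0391]
tool_rot: [2.119, 2.319, 0.002]
contact_force: [-0.7, -0.2, -5.0]
opening: 0.0379
```

>>> {"method": "jog_arm", "body": {
  "deltas": [
    [0,0,0,0,0,0.15,0.2],
    [0,0,0,0,0,0,0.2],
    [0,0,0,0,0,0,0.53],
    [0,0,0,0,0,0,0.53],
    [0,0,0,0,0,0,0.53],
    [0,0,0,0,0,-0.5,0.53],
    [0,0,0,0,0,-2.5,0.53],
    [0,0,0,0,0,-4,0.6],
    [0,0,0,0,0,-4,0.6],
    [0,0,0,-3,0,-4,0.6],
    [0,0,0,-4,0,0,0.6],
    [0,0,0,-4,0,0,0.6]
  ]
}}

```text
t: 37.97
tool_pos: [0.46, 0.2212, 0.1849]
tool_rot: [2.113, 2.319, 0.011]
contact_force: [0.6, -0.3, -0.3]
opening: 0.0512
```

>>> {"method": "jog_arm", "body": {
  "deltas": [
    [0,0,0,-4,0,0,0.6],
    [0,0,0,-4,0,0,0.6],
    [0,0,0,-4,0,0,0.6],
    [0,0,0,-4,0,0,0.6],
    [0,0,0,-4,0,0,0.6],
    [0,0,0,0,0,0,0.6],
    [0,0,0,0,0,0,0.6]
  ]
}}

```text
t: 38.55
tool_pos: [0.4763, 0.0199, 0.1808]
tool_rot: [2.124, 2.314, 0.001]
contact_force: [0.7, -0.0, 0.1]
opening: 0.0514
```

```bash
python3 tr.py .035; python3 - <<'E'
from m import *
n='top';im,D=vision.get_image(n);W=cloud(n,D)
s=(W[...,2]>.15)&(W[...,2]<.195)&(abs(W[...,0]-.677)<.03)&(abs(W[...,1]-.02)<.03);print('cap z',np.median(W[s][:,2]),s.sum())
n='side';im,D=vision.get_image(n);save(im,'p6.png');print(ctrl.get_obs()['contact_force'])
E
```

```text
top centre -1.1 1.1 size [ 40. 202.] ang 0.2 z 0.0355
top centre 95.1 21.4 size [ 41. 203.] ang 0.6 z 0.0352
side centre 1.2 -0.9 size [ 41. 202.] ang 0.0 z 0.0355
side centre 97.8 19.7 size [ 43. 200.] ang 0.3 z 0.0352
cap z 0.18474810687478743 330
[-0.32562709 -0.61131545 -0.73242165]
```

View pics/p6.png

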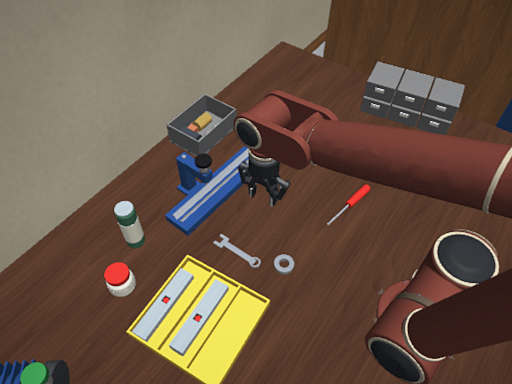

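Both bars are flat in separate lanes (image (165,303) and (200,318)). The first was knocked aside in its lane to tray y ≈ +20 mm, against the end wall, which is still inside the ±30 mm limit. The bystanders look untouched, so I'm handing in.

```bash
python3 -c "
from station import ctrl
print(ctrl.finish_job())"
```

```text
the job is handed in; nothing more can be done
None
```

I pressed both bars' buttons and laid the bars in the tray, then handed the job in at about 39 s of the 210 s allowed. Only two bars were on the bench.

**Buttons:** both times the ram bottomed at about 18.5 mm of cap travel, and the pictures afterwards showed the button sunk. I could not read the button values directly.

**Bars in the tray:** each lies flat in its own lane, button up, with its top at about 35 mm, which matches the tray floor.
- **Second bar:** centred in the middle lane to about 1 mm.
- **First bar:** placed at tray (85, −4) mm, but the last check found it at about (96, +20) mm. It was knocked aside while the arm was elsewhere and now sits against the end wall, still inside the ±30 mm limit. I left it there.

**Press and bench:** the ram is up, with the cap at 185 mm, and the gripper is empty and clear of everything. The bystanders look unmoved in the last picture; I did not measure them again. The force readings stayed below the limits; the highest was about 40 N at the wrist, while pressing the cap.

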